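# Twist the lid off the pewter-polish jar

## Robot

A 6-joint arm with a two-finger parallel gripper is mounted at the origin on the work surface. World frame = base frame: x ahead of the robot, y to its left, z up, the work surface at z = 0. Lengths are in mm, angles in rad, forces in N, time in s.
With the tool pointing down it reaches from about 275 to 1000 mm from the base axis. Payload 8.4 kg.
Tool frame: the origin (TCP) lies between the finger pads; the fingertips stand 14 mm ahead of it and the grasp point (between the pads) lies 5 mm behind it; z points along the fingers, y is the line along which they close (so a half turn about z gives the same grasp; the last joint's range is limited). The gripper opens to 85 mm and grips with 20 to 120 N. Pads are 22 mm wide; open, the fingers measure 114 mm over their backs; the gripper's body (76 mm by 85 mm) begins 54 mm behind the grasp point. The pads swing forward as they close: fully open they stand 13 mm farther back than shut.
Start: joints at [1.341, 0.353, 1.633, -0, 1.155, -0.002], TCP at [141.145, 608.856, 245.281] pointing down, gripper open.
Joint ranges: [-2.63, 2.63], [-0.92, 2.1], [0.06, 2.66], [-1.3, 4.44], [0, 2.69], [-3.02, 3.02]. Speed limits (rad/s): [2.22, 2.22, 2.79, 3.14, 3.14, 3.14].

## Interface

Orientations are given as a rotation vector (axis times angle).
In Python, from plant import * gives the robot as it stands.
- The arm moves only by the shell command python3 -m pendant 'ROWS' [FORCE]. ROWS is JSON, a list of rows, each a list of 3 entries, a list of its own where there are three numbers: the shift along the tool's x, y, z in cm, then the turn, a rotation vector about the tool's x, y, z in degrees, then the closure, from -1 (fully open) to 1 (shut). In form: [[[dx, dy, dz], [wx, wy, wz], fingers], ...]. A call has 1 to 5 rows; each row is the pose to reach, as a shift and turn from the pose commanded when the call began, along the tool's axes at that moment; what a row does not reach only later rows make up. A row lasts 1/10 s, in which the tool goes at most 50 mm and 8.59 degrees, less where a joint would pass 70% of its speed; a pose out of reach is approached as far as the arm can. A call with a gripper value outside its range is refused whole. The fingers move at their own pace and stop on an object; FORCE is the grip in N (left out, the last holds). Time passes only in rows, so rows that repeat a pose let the fingers close. It gives the time, the measured TCP pose, the force, the opening and the grip force at its end, in the units of the state.
- state(): the state, without advancing time (a new reading comes with each control period).
- read_camera(name): name is "side" or "top"; returns a dict with "image" (384x512x3 uint8, blue, green, red), "fx", "fy", "cx", "cy" (pixels), "rvec" (rotation vector, rad) and "tvec" (3), from world to camera coordinates, as OpenCV has them. Camera axes: x right, y down, z forward; pixel columns grow to the right and rows downward; lengths in mm; the calibration is good to about 2 mm. A picture is of the moment at which its call begins. There is no depth.
- close_job(): hands the job in; it is judged then, once.
The state is a dict: "time": time; "joint_pos": joint angles; "dq": joint speeds; "effort": joint torques, N m; "tcp_pos": TCP position; "ee_rot": TCP orientation; "force": force on the tool from outside, world axes, zero at the start; "moment": the same for the moment, N m; "opening": finger opening in mm; "finger_force": force on a finger pad.
Only numpy, scipy, OpenCV 4.12 (cv2) and the standard library are available. Lean on these libraries where they do the work, as an engineer would, in place of code of your own. Each camera call takes 0.05 s, during which the arm holds its last target. There are 200 camera calls.

## Task

Stand the pewter thimble, which is on the lid of the square polish jar, upright on the round cork coaster. Then unscrew the jar's tight lid counter-clockwise (seen from above), letting the oak brace block keep the jar from turning; stop turning once the lid comes free, with the jar still standing in its block, and lift the lid straight up. Finish while still holding the lid level, clear of the jar and just above its mouth (about 2 to 3 cm), and leave the jug and the porcelain thimbles alone.

Things in the scene. Friction and masses are not known exactly. Their poses are not given: they have to be found in the camera images.
- pewter: Pewter-grey thimble, about 20 mm across at the foot, tapering to 17 mm at 21 mm height, 26 mm tall, 30 g, solid to the touch. Stands upright on the lid at the start, up to 12 mm off its centre. Origin: centre of its foot; z up along its axis.
- coaster: Round cork coaster fixed to the shelf, 90 mm across, 6 mm thick, to the left or right of the jar. Origin: centre of its underside (top is 6 mm above).
- brace: Fixed oak block with a square pocket that braces the jar: 111 mm square outside, 40 mm high, walls 14 mm thick, pocket 83 mm square and 26 mm deep. Origin: centre of its underside; x and y along its sides.
- jar: White ceramic jar, about 0.6 kg, 80 mm square, 70 mm high to its flat shoulder, with a round neck 41 mm across. Stands loose in the brace block's pocket with 1.5 mm play on each side; the block stops it from turning but not from being lifted. Origin: centre of its underside, 14 mm above that of the block; z up.
- jar_mouth (a point): Centre of the jar's mouth, 88 mm above the jar's origin. A sprung rubber seal in it (top 93 mm above the jar's origin with the lid on, 97 mm with it off) presses the lid up with about 12 N against two lugs outside the neck, as on a jam jar: this makes the lid tight, about 0.2 to 0.4 N m.
- lid: Round dark wooden twist-off lid, 120 g, 60 mm across, 32 mm high, its lower edge 9.5 mm above the jar's shoulder when on. Grip it across its plain round side from above, at any yaw (solid from 14 to 32 mm above its origin; the skirt below is 59 mm across). If lifted before it is free it takes the jar with it. Origin: centre of its lower edge, at the start 79.5 mm above the jar's origin; z up.
- lid_mark (a point): Brass pin on top of the lid, 25 mm from its axis along the lid's own x axis, at the start within 8 degrees of the jar's x axis. Turned counter-clockwise from above, the lid is free after 46 to 62 degrees (the jar may first turn up to 4 degrees in its block); up to 105 degrees it lifts straight off, near 115 it meets a stop. Turning hardly raises it.
- jug: Bystander: squat blue ceramic jug, 84 mm across, 72 mm tall, handle out to 59 mm from its axis. Origin: centre of its underside.
- thimble1: Bystander: white porcelain thimble, 20 mm across, 26 mm tall, on the shelf beyond the jar. Origin: centre of its foot.
- thimble2: Bystander: second such porcelain thimble. Origin: centre of its foot.
Mind the look-alikes: they are no part of the job. Of the things like the lid, leave any that is grey; of the rest the larger one is meant.

How it is judged:
By the outcome, as a careful person would: the job done as asked, in the order asked, and still so for the second after the job is handed in, while the arm keeps its last pose, push and grip.
It also fails if it takes over 58 s, if anything falls off the work surface, if the arm or the gripper's body presses on something with over 40 N, if the wrist force passes 120 N, or if a joint passes its speed limit or range.

## Working session

There is one attempt and no reset: what is moved stays moved. The work goes in short steps, Python scripts to look and compute and a shell command to move; the robot and the scene stay as the last step left them, time stands still between calls to the robot, and variables do not carry over. Pictures are saved under pics/ and viewed, at most 11 in all, crops included, and the job is handed in when it is done.

```bash
mkdir -p pics
cat > h.py <<'E'
from plant import *
import numpy as np, cv2
def cam(n):
    c=read_camera(n); R=cv2.Rodrigues(np.array(c["rvec"],float))[0]; t=np.array(c["tvec"],float).ravel()
    return c,R,t
def ray(c,R,t,u,v,z):
    d=R.T@np.array([(u-c["cx"])/c["fx"],(v-c["cy"])/c["fy"],1]); o=-R.T@t
    return o+d*(z-o[2])/d[2]
def proj(c,R,t,p):
    q=R@np.array(p,float)+t; return q[0]/q[2]*c["fx"]+c["cx"], q[1]/q[2]*c["fy"]+c["cy"]
E
python3 - <<'E'
from h import *
for n in("top","side"):
    c,R,t=cam(n); cv2.imwrite(f"pics/{n}0.png",c["image"]); print(n,(-R.T@t).round(),R[2].round(2),c["fx"])
s=state();print(s)
E
```

```text
top [ 493.  -16. 1077.] [ 0.09  0.   -1.  ] 407.44645092599916
side [ 421. -757.  634.] [ 0.15  0.81 -0.57] 487.7846886753877
{'time': 0.1, 'joint_pos': array([ 1.34061809e+00,  3.53589895e-01,  1.63404029e+00, -1.76707452e-05,
        1.15520711e+00, -2.43597962e-03]), 'dq': array([ 0.00011949, -0.00118042, -0.00211398,  0.00174118, -0.00154566,
       -0.0001063 ]), 'effort': array([ 3.37124893e-04, -6.06356764e+01, -3.42823648e+01, -1.68604066e-05,
        3.97801588e-03, -1.39580217e-05]), 'tcp_pos': array([141.04712797, 608.46439842, 244.63820483]), 'ee_rot': array([-3.56938295e-01, -3.12111984e+00,  1.94473602e-03]), 'force': array([0.50799163, 0.6947962 , 0.20244118]), 'moment': array([-0.05841581,  0.05432469,  0.03702525]), 'finger_force': 0.0, 'opening': 85.23302483400307}
```

View pics/top0.png

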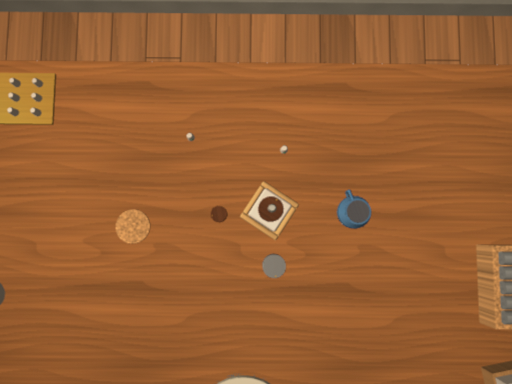

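View pics/side0.png

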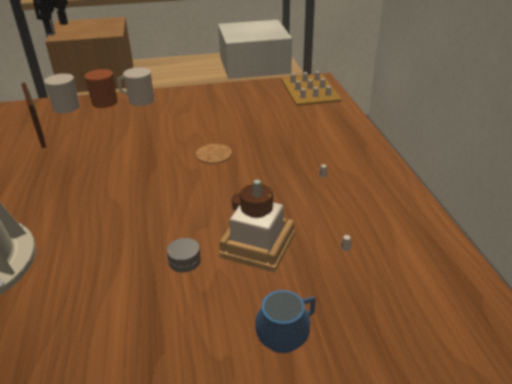

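The top view shows the coaster at (132,226), the jar with lid and pewter at (270,209), the jug at (354,211), a grey decoy at (274,265), a small brown decoy at (219,214), and the white thimbles at (190,136) and (284,149). In the side view the pewter is at (257,185).

Run:
```python
from h import *
c,R,t=cam("top"); im=c["image"]; 
hsv=cv2.cvtColor(im,cv2.COLOR_BGR2HSV)
print("hsv lid",hsv[217,262],"pew",hsv[208,271],"jar",hsv[222,270],"brace",hsv[187,262],"coast",hsv[226,132],"wood",hsv[250,200])
print(hsv[196:222:2,270])
x=cv2.resize(im[170:250,100:310],None,fx=3.8,fy=3.8,interpolation=cv2.INTER_CUBIC)
y=cv2.resize(im[179:239,240:300],(560,560),interpolation=cv2.INTER_CUBIC)
cv2.imwrite("pics/top1.png",y)
# first rays
for nm,u,v,z in(("coaster",132,226,6),("lidtop",270.5,208.5,125.5),("pew",271,208.5,151),("jug",354,211,72),("t1",190,136,26),("t2",284,149,26),("grey",274,265,32),("small",219,214,30)):
    print(nm,ray(c,R,t,u,v,z).round(1))
```

```text
hsv lid [ 11 156  95] pew [ 19  54 194] jar [ 16  63 215] brace [ 16 147 168] coast [ 15 151 184] wood [ 13 177 164]
[[ 14  82 159]
 [ 11 176 100]
 [ 10 171 103]
 [ 10 173  99]
 [ 14  88 122]
 [ 19  56 186]
 [ 19  56 192]
 [ 20  57 129]
 [ 10 119  92]
 [ 11 170  93]
 [ 11 170  96]
 [ 11 167  90]
 [ 11 154  93]]
coaster [498.1 296.9   6. ]
lidtop [541.1 -60.2 125.5]
pew [539.8 -60.2 151. ]
jug [ 539.5 -268.7   72. ]
t1 [734.5 147.1  26. ]
t2 [702.1 -99.4  26. ]
grey [402.6 -74.1  32. ]
small [530.6  67.5  30. ]
```

View pics/top1.png

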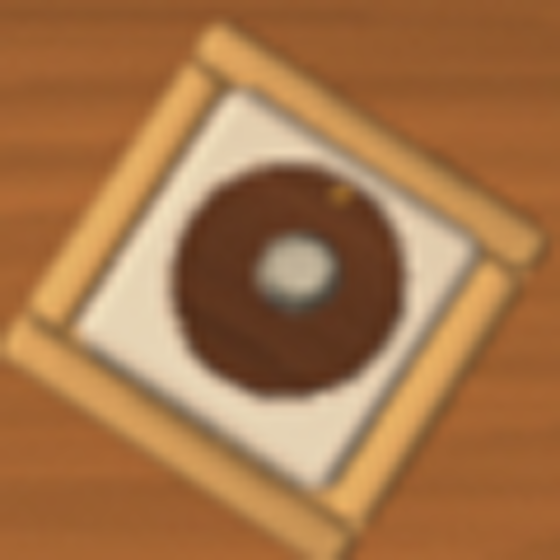

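The crop shows the lid disc centred near (288,280), the brass pin at (341,193) (yaw about -31°), and the pewter's top at about (296,268). Next I measure by masks in both views.

Run:
```python
from h import *
def big(m,near=None):
    n,l,s,ce=cv2.connectedComponentsWithStats(m.astype(np.uint8))
    i=min(range(1,n),key=lambda i:np.hypot(*(ce[i]-near))+ (99 if s[i,4]<12 else 0)); return l==i,s[i],ce[i]
for n in("top","side"):
    c,R,t=cam(n); h=cv2.cvtColor(c["image"],cv2.COLOR_BGR2HSV).astype(int)
    if n=="top":
        lm=(h[...,2]<125)&(h[...,1]>100)
        m,s,_=big(lm,(270,208)); cn=max(cv2.findContours(m.astype(np.uint8),cv2.RETR_EXTERNAL,cv2.CHAIN_APPROX_NONE)[0],key=len)
        e=cv2.fitEllipse(cn); print("lid",e,ray(c,R,t,*e[0],125.5).round(1),"diam mm",np.mean(e[1])/c["fx"]*950)
        roi=np.zeros(lm.shape,bool); roi[198:219,262:280]=1
        m,s,p=big(roi&(h[...,1]<95)&(h[...,2]>150),(271,208)); print("pew top",s,p,ray(c,R,t,*p,151.5).round(1))
        m,s,p=big((abs(h[...,0]-15)<4)&(h[...,2]>176)&(h[...,1]<165)&(np.arange(512)<160)&(np.arange(384)[:,None]>190)&(np.arange(384)[:,None]<260),(132,226))
        cn=cv2.morphologyEx(m.astype(np.uint8),cv2.MORPH_CLOSE,np.ones((7,7)));cn=max(cv2.findContours(cn,cv2.RETR_EXTERNAL,cv2.CHAIN_APPROX_NONE)[0],key=len)
        e=cv2.minEnclosingCircle(cn); print("coaster",s,e,ray(c,R,t,*e[0],6).round(1),2*e[1]/c["fx"]*1070)
        wall=[(240+x/9.33-.5,179+y/9.33-.5) for x,y in((215,25),(540,245),(345,555),(5,340))]
        P=[ray(c,R,t,*q,40)[:2] for q in wall]; print("brace",np.round(P,1),np.mean(P,0).round(1),[np.linalg.norm(P[i]-P[i-1]).round() for i in range(4)])
    else:
        for nm,p in(("lidtop c",(541,-60,125.5)),("pew top",(540,-62,151.5)),("coaster",(498,297,6))): print(nm,np.round(proj(c,R,t,p),1))
        m,s,p=big((h[...,1]<70)&(np.arange(384)[:,None]<196)&(np.arange(384)[:,None]>172)&(abs(np.arange(512)-257)<10),(257,185)); print("side pew",s,p)
        print("side pewter row180 etc", [np.flatnonzero(m[r]).tolist() for r in range(178,196,2)])
```

```text
lid ((270.3675842285156, 208.74420166015625), (23.259634017944336, 23.481536865234375), 114.88777160644531) [540.5 -59.9 125.5] diam mm 54.490733982469386
pew top [268 205   7   5  29] [271.17241379 207.10344828] [543.  -60.5 151.5]
coaster [115 209  35  35 889] ((131.85000610351562, 226.14999389648438), 17.284334182739258) [497.7 297.2   6. ] 90.78119361942828
brace [[ 615.3  -43.5]
 [ 555.6 -132.7]
 [ 470.9  -79.7]
 [ 528.4   13.2]] [542.5 -60.7] [np.float64(104.0), np.float64(107.0), np.float64(100.0), np.float64(109.0)]
lidtop c [254.5 192.7]
pew top [253.9 181.3]
coaster [212.4 152.2]
side pew [253 180   8  16 106] [256.95283019 187.32075472]
side pewter row180 etc [[], [255, 256, 257, 258, 259], [254, 255, 256, 257, 258, 259, 260], [254, 255, 256, 257, 258, 259, 260], [254, 255, 256, 257, 258, 259, 260], [253, 254, 255, 256, 257, 258, 259, 260], [254, 255, 256, 257, 258, 259, 260], [254, 255, 256, 257, 258, 259, 260], [255, 256, 257, 258, 259, 260]]
```

```bash
cat > go.py <<'E'
import sys
from h import *
s=state(); R=cv2.Rodrigues(np.array(s["ee_rot"],float))[0]
print("t",round(s["time"],1),"tcp",s["tcp_pos"].round(1),"yaw x",round(np.degrees(np.arctan2(R[1,0],R[0,0])),1),"zaxis",R[:,2].round(3),"j6",s["joint_pos"][5].round(2),"open",round(s["opening"],1),"ff",round(s["finger_force"],1),"F",s["force"].round(1),"M",s["moment"].round(2))
if len(sys.argv)>3: print("shift cm",(R.T@(np.array(list(map(float,sys.argv[1:4])))-s["tcp_pos"])/10).round(2))
E
python3 -m pendant '[[[-3.4,-3.5,0],[0,0,0],-1],[[-6.8,-7,0],[0,0,0],-1],[[-10.2,-10.5,0],[0,0,0],-1],[[-13.6,-14,0],[0,0,0],-1],[[-17,-17.5,0],[0,0,0],-1]]' 25
python3 -m pendant '[[[-3.4,-3.5,0],[0,0,0],-1],[[-6.8,-7,0],[0,0,0],-1],[[-10.2,-10.5,0],[0,0,0],-1],[[-13.6,-14,0],[0,0,0],-1],[[-17,-17.5,0],[0,0,0],-1]]'
python3 go.py 543 -60.5 200
```

```text
time: 0.75
tcp_pos: [267.8, 398.3, 245.3]
ee_rot: [0.356, 3.121, 0.0]
force: [1.2, -0.3, -0.2]
opening: 85.6
finger_force: 0.0
time: 1.25
tcp_pos: [394.0, 189.3, 245.6]
ee_rot: [0.357, 3.121, 0.001]
force: [1.8, 0.7, 0.6]
opening: 85.2
finger_force: 0.0
t 1.2 tcp [394.  189.3 245.6] yaw x 167.0 zaxis [ 0.001  0.    -1.   ] j6 -0.9 open 85.2 ff 0.0 F [1.8 0.7 0.6] M [ 0.03 -0.07  0.03]
shift cm [-20.15 -20.98   4.56]
```

```bash
python3 -m pendant '[[[-3.4,-3.5,0],[0,0,0],-1],[[-6.8,-7,0],[0,0,0],-1],[[-10.2,-10.5,0],[0,0,0],-1],[[-13.6,-14,0],[0,0,0],-1],[[-17,-17.5,1],[0,0,0],-1]]' >/dev/null
python3 -m pendant '[[[-2,-2,1],[0,0,0],-1],[[-3.1,-3.4,3],[0,0,0],-1],[[-3.1,-3.4,3.8],[0,0,0],-1],[[-3.1,-3.4,3.8],[0,0,0],-1]]' >/dev/null
python3 go.py 543 -60.5 141.5
python3 - <<'E'
from h import *
a=cam("side")[0]["image"][130:250,200:320]; b=cam("top")[0]["image"][160:250,220:340]
cv2.imwrite("pics/c2.png",np.hstack([cv2.resize(a,(400,400)),cv2.resize(b,(400,400))]))
E
```

```text
t 2.1 tcp [540.7 -57.7 195.9] yaw x 166.9 zaxis [-0.003  0.001 -1.   ] j6 -1.45 open 85.7 ff 0.0 F [-0.1 -0.3 -0.3] M [-0.04 -0.   -0.02]
shift cm [-0.3  -0.22  5.44]
```

View pics/c2.png

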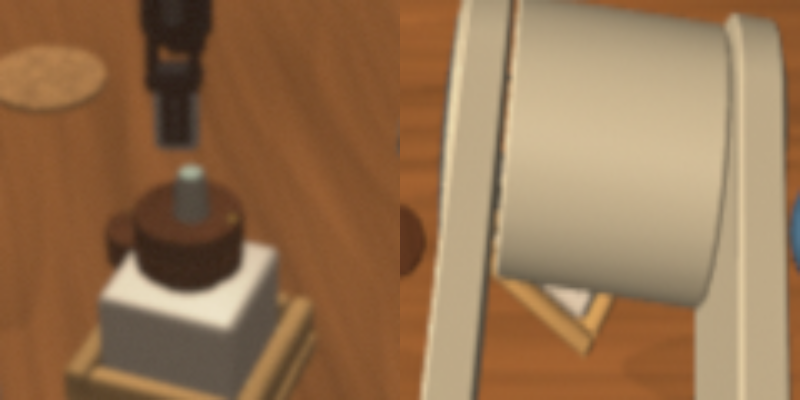

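The side crop shows the open fingers above the thimble, with the near fingertip at crop col 178 and the thimble axis at col 190. I'll compare those with projections.

Run:
```python
from h import *
c,R,t=cam("side"); s=state(); T=cv2.Rodrigues(np.array(s["ee_rot"],float))[0]
f=lambda p:np.round(proj(c,R,t,p),1)
for sg in(-1,1):
  for z in(0,14): print("finger",sg,z,f(s["tcp_pos"]+T@[0,sg*44,z]))
print("pew",f((543,-60.5,125.5)),f((543,-60.5,151.5)),"lid",f((540.5,-60,125.5)))
g=cv2.cvtColor(c["image"],cv2.COLOR_BGR2HSV).astype(int)
print("seen finger px ~(253.4,172); lid extents:")
m=(g[...,2]<110)&(g[...,1]>90)
for r in range(186,206,4): x=np.flatnonzero(m[r,235:285])+235; print(r,x.min(),x.max())
```

```text
finger -1 0 [252.7 171.2]
finger -1 14 [252.9 178.3]
finger 1 0 [254.9 144.1]
finger 1 14 [255.1 150.9]
pew [255.7 192.7] [255.4 180.7] lid [254.2 192.7]
seen finger px ~(253.4,172); lid extents:
186 246 266
190 241 271
194 235 272
198 235 273
202 235 272
```

```bash
python3 -m pendant '[[[-0.4,-0.2,1.5],[0,0,0],-1],[[-0.4,-0.2,3],[0,0,0],-1],[[-0.4,-0.2,4.5],[0,0,0],-1],[[-0.4,-0.2,5.4],[0,0,0],-1],[[-0.4,-0.2,5.4],[0,0,0],-1]]' 25
python3 -m pendant '[[[0,0,0],[0,0,0],1],[[0,0,0],[0,0,0],1],[[0,0,0],[0,0,0],1],[[0,0,0],[0,0,0],1],[[0,0,0],[0,0,0],1]]'
python3 -m pendant '[[[0,0,0],[0,0,0],1],[[0,0,0],[0,0,0],1],[[0,0,0],[0,0,0],1],[[0,0,0],[0,0,0],1],[[0,0,0],[0,0,0],1]]'
python3 go.py 497.7 297.2 200
```

```text
time: 2.8
tcp_pos: [544.6, -60.4, 141.9]
ee_rot: [-0.356, -3.119, 0.0]
force: [-0.8, -0.2, 0.0]
opening: 85.6
finger_force: 0.0
time: 3.3
tcp_pos: [545.6, -60.8, 143.8]
ee_rot: [0.357, 3.12, 0.0]
force: [-0.9, 0.1, 3.5]
opening: 17.8
finger_force: 24.4
time: 3.8
tcp_pos: [545.6, -60.8, 143.7]
ee_rot: [0.357, 3.121, 0.0]
force: [-1.1, -0.1, 6.1]
opening: 17.5
finger_force: 24.6
t 3.8 tcp [545.6 -60.8 143.7] yaw x 166.9 zaxis [ 0.001 -0.    -1.   ] j6 -1.46 open 17.5 ff 24.6 F [-1.1 -0.1  6.1] M [0.03 0.13 0.03]
shift cm [12.75 33.79 -5.63]
```

```bash
python3 -m pendant '[[[0,0,-1],[0,0,0],1],[[0,0,-3],[0,0,0],1],[[0,0,-5],[0,0,0],1],[[0.6,1.6,-6],[0,0,0],1],[[1.8,4.8,-6],[0,0,0],1]]'
python3 -m pendant '[[[1.2,3.2,0],[0,0,0],1],[[2.7,7,0],[0,0,0],1],[[4.2,11,0],[0,0,0],1],[[5.7,15,0],[0,0,0],1],[[7.2,19,0],[0,0,0],1]]'
python3 -m pendant '[[[1.2,3.2,0],[0,0,0],1],[[2.5,6.6,0],[0,0,0],1],[[3.3,8.8,0],[0,0,0],1],[[3.6,9.8,0],[0,0,0],1],[[3.6,9.8,0],[0,0,0],1]]'
python3 go.py 497.7 297.2 60
python3 - <<'E'
from h import *
c,R,t=cam("side"); s=state(); a=c["image"]; p=np.round(proj(c,R,t,s["tcp_pos"])).astype(int); print(p, proj(c,R,t,(497.7,297.2,6)))
u,v=p; a=a[max(v-50,0):v+70,u-60:u+60]; print(a.shape)
cv2.imwrite("pics/c3.png",cv2.resize(a,None,fx=4,fy=4))
E
```

```text
time: 4.3
tcp_pos: [540.0, -10.8, 205.5]
ee_rot: [0.36, 3.117, -0.0]
force: [0.5, 0.1, -0.5]
opening: 17.5
finger_force: 24.5
time: 4.8
tcp_pos: [511.0, 193.1, 203.9]
ee_rot: [0.357, 3.121, 0.0]
force: [0.6, 0.1, -0.2]
opening: 17.4
finger_force: 24.5
time: 5.3
tcp_pos: [498.4, 295.8, 203.4]
ee_rot: [0.354, 3.121, 0.0]
force: [-0.4, -0.4, -0.7]
opening: 17.4
finger_force: 24.5
t 5.3 tcp [498.4 295.8 203.4] yaw x 167.0 zaxis [ 0. -0. -1.] j6 -0.81 open 17.4 ff 24.5 F [-0.4 -0.4 -0.7] M [-0.09 -0.07  0.09]
shift cm [ 0.1   0.12 14.34]
[207  78] (np.float64(212.22158380305734), np.float64(152.18822948484325))
(120, 120, 3)
```

View pics/c3.png

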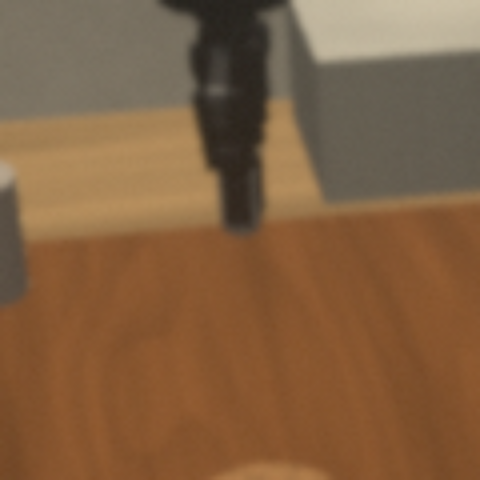

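The crop shows the closed fingers holding the thimble (mostly hidden) with tips at (242,230), level over the coaster. I'll go down, the last bit by feel.

```bash
python3 -m pendant '[[[0.1,0.1,4],[0,0,0],1],[[0.1,0.1,8],[0,0,0],1],[[0.1,0.1,12],[0,0,0],1],[[0.1,0.1,15],[0,0,0],1],[[0.1,0.1,16.5],[0,0,0],1]]'
python3 -m pendant '[[[0,0,0.5],[0,0,0],1],[[0,0,0.8],[0,0,0],1],[[0,0,1.0],[0,0,0],1],[[0,0,1.0],[0,0,0],1]]'
python3 go.py 498 297 24
```

```text
time: 5.85
tcp_pos: [496.7, 293.9, 35.8]
ee_rot: [-0.359, -3.118, 0.004]
force: [0.1, -0.2, 0.9]
opening: 17.5
finger_force: 24.5
time: 6.25
tcp_pos: [498.5, 296.6, 29.4]
ee_rot: [0.357, 3.12, 0.002]
force: [0.5, 0.1, 0.5]
opening: 17.9
finger_force: 24.5
t 6.2 tcp [498.5 296.6  29.4] yaw x 166.9 zaxis [ 0.002  0.001 -1.   ] j6 -0.81 open 17.9 ff 24.5 F [0.5 0.1 0.5] M [-0.03 -0.01  0.02]
shift cm [0.06 0.03 0.53]
```

```bash
python3 -m pendant '[[[0,0,0.2],[0,0,0],1],[[0,0,0.3],[0,0,0],1],[[0,0,0.3],[0,0,0],1]]'
python3 -m pendant '[[[0,0,0.1],[0,0,0],1],[[0,0,0.2],[0,0,0],1],[[0,0,0.2],[0,0,0],1]]'
python3 -m pendant '[[[0,0,0.1],[0,0,0],1],[[0,0,0.1],[0,0,0],1]]'
python3 - <<'E'
from h import *
c,R,t=cam("side"); a=c["image"][100:190,160:260]
cv2.imwrite("pics/c4.png",cv2.resize(a,None,fx=6,fy=6))
E
```

```text
time: 6.55
tcp_pos: [497.8, 296.3, 25.5]
ee_rot: [0.357, 3.121, 0.0]
force: [0.5, -0.3, 0.5]
opening: 17.8
finger_force: 24.5
time: 6.85
tcp_pos: [497.8, 296.3, 23.9]
ee_rot: [0.357, 3.121, 0.0]
force: [-2.0, -1.3, 8.7]
opening: 17.6
finger_force: 25.5
time: 7.05
tcp_pos: [497.9, 296.4, 23.8]
ee_rot: [0.357, 3.121, 0.0]
force: [-4.4, -2.4, 19.5]
opening: 17.3
finger_force: 26.9
```

View pics/c4.png

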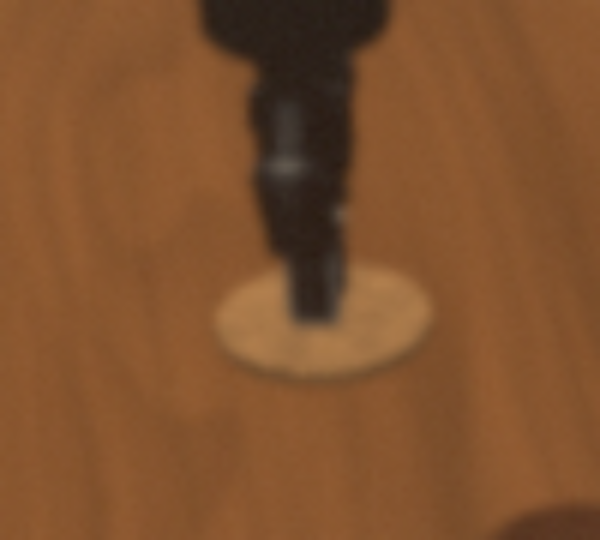

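The crop shows the fingertips at (315,320), centred on the coaster (about (324,322)), and contact came at the expected height. I'll ease off, release and look.

```bash
python3 -m pendant '[[[0,0,-0.2],[0,0,0],1],[[0,0,-0.2],[0,0,0],1]]'
python3 -m pendant '[[[0,0,0],[0,0,0],-1],[[0,0,0],[0,0,0],-1],[[0,0,0],[0,0,0],-1],[[0,0,0],[0,0,0],-1],[[0,0,0],[0,0,0],-1]]'
python3 -m pendant '[[[0,0,-2],[0,0,0],-1],[[0,0,-5],[0,0,0],-1],[[0,0,-9],[0,0,0],-1],[[0,0,-13],[0,0,0],-1],[[0,0,-17],[0,0,0],-1]]'
python3 - <<'E'
from h import *
c,R,t=cam("side"); a=c["image"][100:190,160:260]
cv2.imwrite("pics/c5.png",cv2.resize(a,None,fx=6,fy=6))
E
python3 go.py 541.5 -60 180
```

```text
time: 7.3
tcp_pos: [497.9, 296.4, 24.5]
ee_rot: [0.357, 3.121, 0.001]
force: [-0.1, 1.0, -0.8]
opening: 17.2
finger_force: 24.5
time: 7.8
tcp_pos: [497.7, 296.2, 24.2]
ee_rot: [-0.357, -3.121, 0.0]
force: [-0.6, -0.1, 0.2]
opening: 85.0
finger_force: 0.0
time: 8.3
tcp_pos: [497.5, 296.1, 195.8]
ee_rot: [-0.357, -3.121, 0.0]
force: [0.9, 0.1, 0.3]
opening: 84.9
finger_force: 0.0
t 8.3 tcp [500.4 297.8 202.6] yaw x 166.9 zaxis [ 0.007  0.004 -1.   ] j6 -0.81 open 85.2 ff 0.0 F [2.1 1.4 5.7] M [ 0.09 -0.11 -0.01]
shift cm [-12.07 -33.94   2.13]
```

View pics/c5.png

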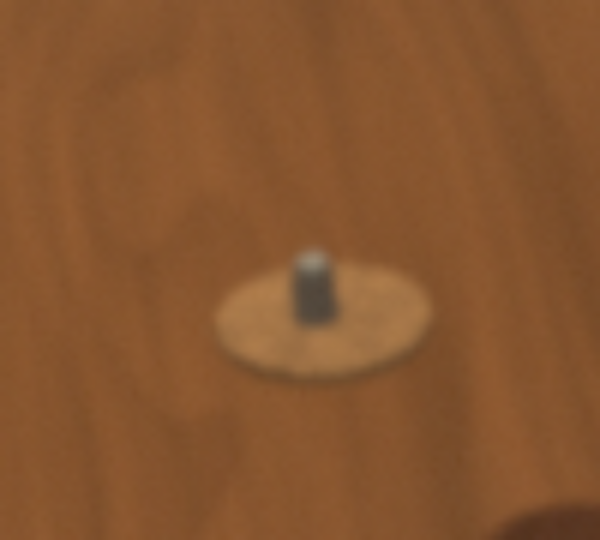

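The crop shows the pewter thimble upright at about (314,290), near the coaster's centre. Back to the jar.

```bash
python3 -m pendant '[[[-1,-3,0],[0,0,0],-1],[[-2.4,-7,0],[0,0,0],-1],[[-3.8,-11,0],[0,0,0],-1],[[-5.2,-15,0],[0,0,0],-1],[[-6.6,-19,0],[0,0,0],-1]]' 90 >/dev/null
python3 -m pendant '[[[-1.4,-4,0],[0,0,8],-1],[[-2.8,-8,0],[0,0,16],-1],[[-4.2,-12,1],[0,0,24],-1],[[-5.2,-14.5,2],[0,0,32],-1],[[-5.4,-15,2],[0,0,40],-1]]' >/dev/null
python3 -m pendant '[[[0,0,0],[0,0,0],-1],[[0,0,0],[0,0,0],-1]]' >/dev/null
python3 go.py 541.5 -60 106
python3 - <<'E'
from h import *
c,R,t=cam("side"); h=cv2.cvtColor(c["image"],cv2.COLOR_BGR2HSV).astype(int)
m=(h[...,2]<110)&(h[...,1]>90)
for r in range(186,212,4): x=np.flatnonzero(m[r,238:285])+238; print(r,x.min(),x.max())
print(proj(c,R,t,(541.5,-60,125.5)),proj(c,R,t,(541.5,-60,93.5)))
a=c["image"][130:250,200:320]; cv2.imwrite("pics/c6.png",cv2.resize(a,None,fx=4,fy=4))
E
```

```text
t 9.6 tcp [537.8 -61.9 174.2] yaw x 127.2 zaxis [-0.  0. -1.] j6 -0.77 open 85.3 ff 0.0 F [-0.4 -0.3  0.5] M [0.01 0.05 0.06]
shift cm [-0.07  0.41  6.82]
186 246 266
190 241 271
194 238 272
198 238 272
202 238 272
206 241 271
210 243 270
(np.float64(254.80037229323474), np.float64(192.64932059846498)) (np.float64(255.1544277306536), np.float64(206.90420258426948))
```

View pics/c6.png

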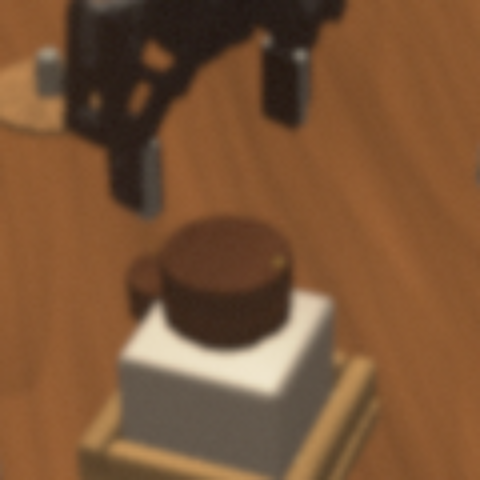

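The crop shows the fingers (tips at (150,215) and (297,125)) straddling the lid, centred at about (225,270), with nothing in the way and the pin at (279,262).

```bash
python3 -m pendant '[[[-0.1,0.5,1],[0,0,0],-1],[[-0.1,0.5,2.8],[0,0,0],-1],[[-0.1,0.5,4.8],[0,0,0],-1],[[-0.1,0.5,6.3],[0,0,0],-1],[[-0.1,0.5,6.8],[0,0,0],-1]]' 30
python3 -m pendant '[[[0,0,0],[0,0,0],-1],[[0,0,0],[0,0,0],-1]]'
python3 -m pendant '[[[0,0,0],[0,0,0],1],[[0,0,0],[0,0,0],1],[[0,0,0],[0,0,0],1],[[0,0,0],[0,0,0],1],[[0,0,0],[0,0,0],1]]'
python3 -m pendant '[[[0,0,0],[0,0,0],1],[[0,0,0],[0,0,0],1],[[0,0,0],[0,0,0],1],[[0,0,0],[0,0,0],1]]' 90
python3 go.py 541.5 -60 106
```

```text
time: 10.1
tcp_pos: [541.6, -58.9, 104.4]
ee_rot: [-1.398, -2.811, 0.001]
force: [-0.1, 0.2, -0.3]
opening: 85.3
finger_force: 0.0
time: 10.3
tcp_pos: [542.9, -59.5, 106.7]
ee_rot: [1.401, 2.811, 0.0]
force: [-0.5, 0.1, -0.3]
opening: 85.5
finger_force: 0.0
time: 10.8
tcp_pos: [542.7, -60.1, 107.0]
ee_rot: [1.403, 2.81, 0.0]
force: [-2.1, -1.1, 7.5]
opening: 59.6
finger_force: 32.2
time: 11.2
tcp_pos: [542.7, -60.2, 107.3]
ee_rot: [1.403, 2.81, 0.0]
force: [-3.8, -1.7, 10.6]
opening: 58.1
finger_force: 93.6
t 11.2 tcp [542.7 -60.2 107.3] yaw x 126.9 zaxis [ 0.001 -0.    -1.   ] j6 -0.76 open 58.1 ff 93.6 F [-3.8 -1.7 10.6] M [-0.17  0.49 -0.02]
shift cm [ 0.08 -0.09  0.13]
```

```bash
python3 -m pendant '[[[0,0,0],[0,0,-4],1],[[0,0,0],[0,0,-8],1],[[0,0,0],[0,0,-12],1],[[0,0,0],[0,0,-16],1],[[0,0,0],[0,0,-20],1]]' >/dev/null; python3 go.py
python3 -m pendant '[[[0,0,0],[0,0,-4],1],[[0,0,0],[0,0,-8],1],[[0,0,0],[0,0,-12],1],[[0,0,0],[0,0,-16],1],[[0,0,0],[0,0,-20],1]]' >/dev/null; python3 go.py
python3 - <<'E'
from h import *
c,R,t=cam("side"); a=c["image"][130:250,200:320]; cv2.imwrite("pics/c7.png",cv2.resize(a,None,fx=4,fy=4))
E
```

```text
t 11.7 tcp [543.7 -59.9 107.3] yaw x 147.1 zaxis [ 0.003  0.    -1.   ] j6 -1.11 open 58.2 ff 94.2 F [ 1.1 -0.1  6.3] M [ 0.17 -0.05 -0.09]
t 12.2 tcp [543.8 -59.8 107.4] yaw x 167.1 zaxis [ 0.003  0.    -1.   ] j6 -1.46 open 58.2 ff 94.2 F [-0.3  1.6  7.7] M [ 0.24 -0.03 -0.03]
```

View pics/c7.png

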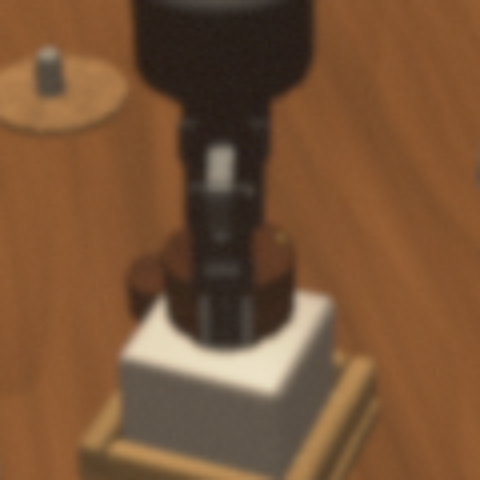

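The crop shows the fingers gripping the lid with the pin now at about (281,236), earlier (279,262). I'll compute how far the lid actually turned.

Run:
```python
from h import *
c,R,t=cam("side"); g=c["image"]
lab=cv2.cvtColor(g,cv2.COLOR_BGR2HSV).astype(int)
C=ray(c,R,t,256.3,193,125.5)
for u,v in((269.75,195.5),(270.25,189)):
    p=ray(c,R,t,u,v,125.5); d=(p-C)[:2]; print(p.round(1),np.linalg.norm(d).round(1),np.degrees(np.arctan2(d[1],d[0])).round(1))
s=state(); print(s["moment"],s["force"])
sub=g[184:202,260:275]; k=(sub[...,1].astype(int)-sub[...,0]); 
y,x=np.mgrid[184:202,260:275]; i=np.argsort(-k.ravel())[:6]; print([(x.ravel()[j],y.ravel()[j],k.ravel()[j]) for j in i])
```

```text
[565.8 -74.1 125.5] 25.2 -29.8
[570.8 -54.8 125.5] 27.7 14.2
[ 0.22899594 -0.05100655  0.06750461] [0.07634907 1.27722055 7.39359229]
[(np.int64(270), np.int64(189), np.int64(40)), (np.int64(270), np.int64(188), np.int64(38)), (np.int64(269), np.int64(189), np.int64(36)), (np.int64(271), np.int64(188), np.int64(36)), (np.int64(272), np.int64(185), np.int64(36)), (np.int64(269), np.int64(188), np.int64(35))]
```

The lid follows the gripper, turning about 40° (pin from -30° to about +13°). I continue in smaller steps and watch for release.

```bash
python3 -m pendant '[[[0,0,0],[0,0,-4],1],[[0,0,0],[0,0,-8],1]]' >/dev/null; python3 go.py
python3 -m pendant '[[[0,0,0],[0,0,-3],1],[[0,0,0],[0,0,-6],1]]' >/dev/null; python3 go.py
python3 -m pendant '[[[0,0,0],[0,0,-3],1],[[0,0,0],[0,0,-6],1]]' >/dev/null; python3 go.py
python3 -m pendant '[[[0,0,0],[0,0,-3],1],[[0,0,0],[0,0,-6],1]]' >/dev/null; python3 go.py
python3 -m pendant '[[[0,0,0],[0,0,-3],1],[[0,0,0],[0,0,-6],1],[[0,0,0],[0,0,-6],1]]' >/dev/null; python3 go.py
```

```text
t 12.5 tcp [543.9 -59.8 107.5] yaw x 175.1 zaxis [ 0.003  0.    -1.   ] j6 -1.6 open 57.8 ff 94.1 F [0.9 0.6 9.5] M [ 0.32 -0.05 -0.08]
t 12.7 tcp [544.  -59.8 107.6] yaw x -179.0 zaxis [ 0.003  0.    -1.   ] j6 -1.7 open 58.1 ff 94.1 F [0.  1.7 9.9] M [ 0.25  0.03 -0.07]
t 12.9 tcp [543.9 -59.8 107.6] yaw x -173.0 zaxis [ 0.003  0.    -1.   ] j6 -1.81 open 58.2 ff 94.1 F [0.  0.9 9.4] M [ 0.34  0.11 -0.06]
t 13.1 tcp [543.9 -59.8 107.6] yaw x -167.0 zaxis [ 0.003  0.    -1.   ] j6 -1.91 open 58.1 ff 94.1 F [-0.3  0.4 10.5] M [ 0.27  0.07 -0.05]
t 13.4 tcp [543.9 -59.8 107.6] yaw x -161.0 zaxis [ 0.003  0.    -1.   ] j6 -2.02 open 58.1 ff 94.1 F [0.2 0.9 9.9] M [0.22 0.1  0.01]
```

Run:
```python
from h import *
c,R,t=cam("side"); g=c["image"]; a=g[130:250,200:320]; cv2.imwrite("pics/c8.png",cv2.resize(a,None,fx=4,fy=4))
C=np.array([543,-59.5,125.5])
for d in(20,30,40,50): r=np.radians(d); print(d,(np.array(proj(c,R,t,C+25*np.array([np.cos(r),np.sin(r),0])))-[200,130])*4)
```

```text
20 [269.83235019 232.32981915]
30 [264.07013559 227.92717828]
40 [257.09632766 224.19630274]
50 [249.12166054 221.23895032]
```

View pics/c8.png

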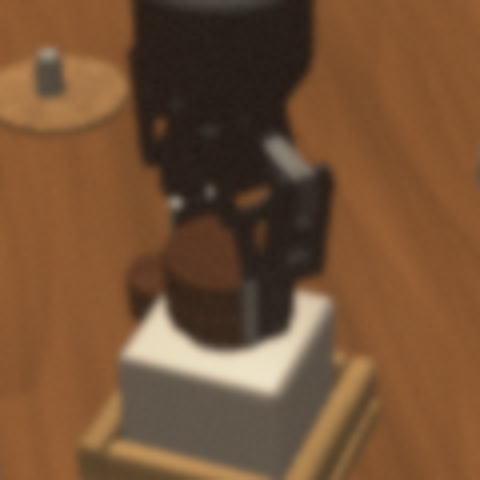

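The crop shows the jar still square in its block and the lid gripped, with the pin hidden by the finger. I test-lift slowly: the force should settle near the lid's 1.2 N, against about 7 N if the jar came along.

```bash
for i in 1; do python3 -m pendant '[[[0,0,-0.1],[0,0,0],1],[[0,0,-0.2],[0,0,0],1],[[0,0,-0.2],[0,0,0],1]]' >/dev/null; python3 go.py; python3 -m pendant '[[[0,0,-0.1],[0,0,0],1],[[0,0,-0.2],[0,0,0],1],[[0,0,-0.2],[0,0,0],1]]' >/dev/null; python3 go.py; python3 -m pendant '[[[0,0,-0.1],[0,0,0],1],[[0,0,-0.2],[0,0,0],1],[[0,0,-0.2],[0,0,0],1],[[0,0,-0.2],[0,0,0],1]]' >/dev/null; python3 go.py; done
```

```text
t 13.8 tcp [543.9 -59.9 109.5] yaw x -161.1 zaxis [ 0.003  0.    -1.   ] j6 -2.01 open 58.0 ff 94.4 F [0.8 0.1 7.3] M [ 0.15 -0.03  0.05]
t 14.1 tcp [543.  -59.8 110.8] yaw x -161.1 zaxis [ 0.001  0.    -1.   ] j6 -2.01 open 57.8 ff 95.9 F [0.4 0.8 4.1] M [0.15 0.05 0.02]
t 14.4 tcp [542.2 -59.9 112.1] yaw x -161.1 zaxis [-0.001  0.    -1.   ] j6 -2.01 open 57.9 ff 96.0 F [-0.4 -1.  -0.7] M [ 0.02 -0.02 -0.07]
```

```bash
python3 -m pendant '[[[0,0,-0.4],[0,0,0],1],[[0,0,-0.8],[0,0,0],1],[[0,0,-0.8],[0,0,0],1]]' >/dev/null; python3 go.py; python3 -m pendant '[[[0,0,-0.5],[0,0,0],1],[[0,0,-1],[0,0,0],1],[[0,0,-1.5],[0,0,0],1],[[0,0,-2.1],[0,0,0],1],[[0,0,-2.1],[0,0,0],1]]' >/dev/null; python3 -m pendant '[[[0,0,0],[0,0,0],1],[[0,0,0],[0,0,0],1],[[0,0,0],[0,0,0],1]]' >/dev/null; python3 go.py
python3 - <<'E'
from h import *
c,R,t=cam("side"); a=c["image"][110:250,190:330]; cv2.imwrite("pics/c9.png",cv2.resize(a,None,fx=4,fy=4))
E
```

```text
t 14.8 tcp [542.9 -59.9 121. ] yaw x -161.1 zaxis [ 0.001 -0.    -1.   ] j6 -2.01 open 58.0 ff 96.0 F [ 0.7  0.4 -1. ] M [-0.04  0.01  0.04]
t 15.6 tcp [542.3 -59.8 141. ] yaw x -161.1 zaxis [-0.  0. -1.] j6 -2.01 open 57.8 ff 96.0 F [-0.   0.6 -0.3] M [-0.05  0.08  0.03]
```

View pics/c9.png

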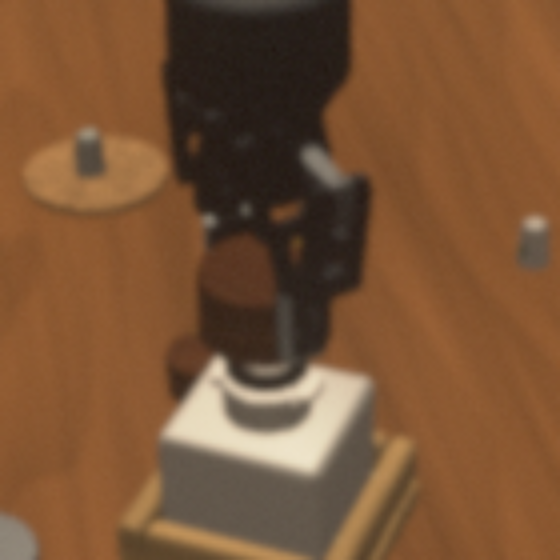

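The picture shows the lid level and clear above the open mouth (neck at about (268,385)). The jar sits in its block and the pewter stands on the coaster at (90,150). The lift of 33.6 mm puts the lid about 25 mm above the mouth, so I hand in.

```bash
python3 -c "
from plant import *
print(close_job())"
```

```text
the job is handed in; nothing more can be done
None
```

The job is handed in: the pewter thimble stands upright on the cork coaster, and the unscrewed lid is held level about 25 mm above the mouth, with the jar still standing in its block.

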